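Load the battery tester in bay order and start it

TASK

Load the teal battery tester in order: lower the blue power pack flat into the bay with one white dot, then the yellow pack into the bay with two dots, then the red pack into the bay with three dots, setting each one down on the bay's floor before letting it go. When all three lie in their bays, push the green start button fully down and let it come back up. Leave everything else on the bench where it is.

Things in the scene. Friction and masses are not known exactly. Their poses are not given: they have to be found in the camera images.
- pack_blue: blue power pack with black ends: a plain block 120 x 40 x 50 mm (x, y, z), about 0.4 kg, lying flat on the table. Origin: centre of its underside; x along its length, z up. It may go into its bay either way round. Loose.
- pack_yellow: yellow power pack with black ends: a plain block 120 x 40 x 50 mm (x, y, z), about 0.4 kg, lying flat on the table. Origin: centre of its underside; x along its length, z up. It may go into its bay either way round. Loose.
- pack_red: red power pack with black ends: a plain block 120 x 40 x 50 mm (x, y, z), about 0.4 kg, lying flat on the table. Origin: centre of its underside; x along its length, z up. It may go into its bay either way round. Loose.
- bay1_floor (a point): inner floor centre of the tester bay marked with one white dot on a black block (34 x 56 mm, top 16 mm above this floor) at its +x end. A fixed grey open tray, inside 128 x 48 mm (x, y), walls 4 mm thick, 14 mm above this floor, which is 34 mm above the table; x lengthwise, z up. The bays lie side by side, 90 mm apart, in any order.
- bay2_floor (a point): inner floor centre of the tester bay marked with two white dots on a black block (34 x 56 mm, top 16 mm above this floor) at its +x end. A fixed grey open tray, inside 128 x 48 mm (x, y), walls 4 mm thick, 14 mm above this floor, which is 34 mm above the table; x lengthwise, z up. The bays lie side by side, 90 mm apart, in any order.
- bay3_floor (a point): inner floor centre of the tester bay marked with three white dots on a black block (34 x 56 mm, top 16 mm above this floor) at its +x end. A fixed grey open tray, inside 128 x 48 mm (x, y), walls 4 mm thick, 14 mm above this floor, which is 34 mm above the table; x lengthwise, z up. The bays lie side by side, 90 mm apart, in any order.
- start_top (a point): centre of the top of the green start button, 36 mm diameter, on the ledge of the tester on the robot's side of the bays; it is pressed straight down, 6 mm of travel, about 5 N at the bottom, and springs back.
- start (a joint): travel of the start button in m: 0 up, 0.006 fully down.
- tester: teal battery tester base, 245 x 300 x 30 mm, fixed to the table; origin on its underside, below the middle bay's centre; x points from the button ledge to the bays.
- hard_drive: the bare aluminium hard drive, 102 x 147 x 26 mm, lying flat; a bystander, loose, origin at the centre of its underside.
- circuit_board: the green circuit board, 130 x 90 mm, parts up to 20 mm tall; a bystander, loose, origin at the centre of its underside.
- motor: the small steel motor standing on end, 36 mm diameter, 62 mm tall with its shaft; a bystander, loose, origin at the centre of its underside.
- bowl: the steel bowl, 130 mm across, 50 mm tall; a bystander, loose, origin at the centre of its underside.
- screwdriver: the screwdriver with a red handle, lying flat; a bystander, loose, origin on its underside, near its middle.
Mind the look-alikes: they are no part of the job. Leave any orange look-alike of the pack_red alone.

How it is judged (in metres and radians):
On the way, in this order (a step that is already met when the one before it is completed fails the run):
1. the blue pack is lowered into the bay with one dot while still in the gripper (held until its underside is within 10 mm of the bay's floor) (horizontal distance between pack_blue and bay1_floor below 0.012 m and z of pack_blue in the frame of bay1_floor below 0.01 m and angle between the x axis of pack_blue and the x axis of bay1_floor, either way round below 0.2 rad and contact force between the fingers and pack_blue above 1 N), for 0.05 s.
2. the yellow pack is lowered into the bay with two dots while still in the gripper (held until its underside is within 10 mm of the bay's floor) (horizontal distance between pack_yellow and bay2_floor below 0.012 m and z of pack_yellow in the frame of bay2_floor below 0.01 m and angle between the x axis of pack_yellow and the x axis of bay2_floor, either way round below 0.2 rad and contact force between the fingers and pack_yellow above 1 N and horizontal distance between pack_blue and bay1_floor below 0.02 m and z of pack_blue in the frame of bay1_floor below 0.012 m), for 0.05 s.
3. the red pack is lowered into the bay with three dots while still in the gripper (held until its underside is within 10 mm of the bay's floor) (horizontal distance between pack_red and bay3_floor below 0.012 m and z of pack_red in the frame of bay3_floor below 0.01 m and angle between the x axis of pack_red and the x axis of bay3_floor, either way round below 0.2 rad and contact force between the fingers and pack_red above 1 N and horizontal distance between pack_blue and bay1_floor below 0.02 m and z of pack_blue in the frame of bay1_floor below 0.012 m and horizontal distance between pack_yellow and bay2_floor below 0.02 m and z of pack_yellow in the frame of bay2_floor below 0.012 m), for 0.05 s.
4. with all three packs lying in their bays and let go, the start button is pressed fully down (at least 5 mm) (horizontal distance between pack_blue and bay1_floor below 0.012 m and z of pack_blue in the frame of bay1_floor below 0.005 m and angle between the x axis of pack_blue and the x axis of bay1_floor, either way round below 0.2 rad and horizontal distance between pack_yellow and bay2_floor below 0.012 m and z of pack_yellow in the frame of bay2_floor below 0.005 m and angle between the x axis of pack_yellow and the x axis of bay2_floor, either way round below 0.2 rad and horizontal distance between pack_red and bay3_floor below 0.012 m and z of pack_red in the frame of bay3_floor below 0.005 m and angle between the x axis of pack_red and the x axis of bay3_floor, either way round below 0.2 rad and contact force between the fingers and pack_blue below 0.5 N and contact force between the fingers and pack_yellow below 0.5 N and contact force between the fingers and pack_red below 0.5 N and value of joint start above 0.005 m), for 0.05 s.
At the end, for the whole second after the job is handed in: Each pack at rest in its own bay: within 12 mm of its centre, underside within 5 mm of its floor, lengthwise within 0.2 rad, tilt under 0.08 rad, speed under 0.02 m/s; start button back up (under 1.5 mm); no bystander moved over 30 mm (horizontal distance between pack_blue and bay1_floor below 0.012 m and z of pack_blue in the frame of bay1_floor below 0.005 m and angle between the x axis of pack_blue and the x axis of bay1_floor, either way round below 0.2 rad and horizontal distance between pack_yellow and bay2_floor below 0.012 m and z of pack_yellow in the frame of bay2_floor below 0.005 m and angle between the x axis of pack_yellow and the x axis of bay2_floor, either way round below 0.2 rad and horizontal distance between pack_red and bay3_floor below 0.012 m and z of pack_red in the frame of bay3_floor below 0.005 m and angle between the x axis of pack_red and the x axis of bay3_floor, either way round below 0.2 rad and angle between each of pack_blue, pack_yellow, pack_red's own z axis and vertical below 0.08 rad and linear speed of each of pack_blue, pack_yellow, pack_red below 0.02 m/s and value of joint start below 0.0015 m and distance of each of hard_drive, circuit_board, motor, bowl, screwdriver from where it was at the start of the episode below 0.03 m); the robot touches nothing.
It fails at once if the yellow pack put in its bay before the blue one is in its bay ((horizontal distance between pack_yellow and bay2_floor below 0.02 m and z of pack_yellow in the frame of bay2_floor below 0.012 m) and not (horizontal distance between pack_blue and bay1_floor below 0.02 m and z of pack_blue in the frame of bay1_floor below 0.012 m)).
It fails at once if the red pack put in its bay before the yellow one is in its bay ((horizontal distance between pack_red and bay3_floor below 0.02 m and z of pack_red in the frame of bay3_floor below 0.012 m) and not (horizontal distance between pack_yellow and bay2_floor below 0.02 m and z of pack_yellow in the frame of bay2_floor below 0.012 m)).
It fails at once if the start button pressed (over 3 mm) before all three packs are in their bays (value of joint start above 0.003 m and not ((horizontal distance between pack_blue and bay1_floor below 0.02 m and z of pack_blue in the frame of bay1_floor below 0.012 m) and (horizontal distance between pack_yellow and bay2_floor below 0.02 m and z of pack_yellow in the frame of bay2_floor below 0.012 m) and (horizontal distance between pack_red and bay3_floor below 0.02 m and z of pack_red in the frame of bay3_floor below 0.012 m))).
It fails at once if a bystander moved by more than 30 mm (distance of any of hard_drive, circuit_board, motor, bowl, screwdriver from where it was at the start of the episode above 0.03 m).
It also fails if it takes over 72 s, if anything falls off the work surface, if the arm or the gripper's body presses on something with over 40 N, if the wrist force passes 120 N, or if a joint passes its speed limit or range.

ROBOT

A 6-joint arm with a two-finger parallel gripper is mounted at the origin on the work surface. World frame = base frame: x ahead of the robot, y to its left, z up, the work surface at z = 0. Lengths are in m, angles in degrees, forces in N, time in s.
With the tool pointing down it reaches from about 0.25 to 0.725 m from the base axis. Payload 9.7 kg.
Tool frame: the origin (TCP) lies midway between the tips of the shut fingers; the grasp point (between the pads) lies 19 mm behind it; x points along the fingers, y is the direction in which the jaws open and shut, and the axes are right-handed (so a half turn about x gives the same grasp; the last joint's range is limited). The gripper opens to 85 mm and grips with 20 to 120 N. Pads are 22 mm wide; open, the fingers measure 114 mm over their backs; the gripper's body (76 mm by 85 mm) begins 54 mm behind the grasp point. The pads swing forward as they close: fully open they stand 13 mm farther back than shut.
Start: joints at [76.031, 4.979, 10.078, 95.1, 0, 90], TCP at [0.133, 0.534, 0.231] pointing down, gripper open.
Joint ranges: [-179.16, 179.16], [-48.56, 103.87], [-65.8, 70.77], [-126.05, 130.52], [-82.76, 87.17], [-180, 180]. Speed limits (degrees/s): [127.2, 127.2, 147.25, 180, 180, 180].

INTERFACE

Orientations are given as [roll, pitch, yaw] about the fixed x, y, z axes, in that order (R = Rz(yaw) Ry(pitch) Rx(roll)).
In Python, from workcell import bot, cams gives the robot as it stands.
- The arm moves only by the tool apply_moves, never from a script. Its argument "commands" is a list of rows, each a list of 5 numbers: the shift along the tool's x, y, z in m, then the turn about the tool's x in rad, then the opening, from -1 (shut) to 1 (fully open). In form: [[tx, ty, tz, roll, hand], ...]. A call has 1 to 12 rows; each row is the pose to reach, as a shift and turn from the pose measured when the call began, along the tool's axes at that moment; what a row does not reach only later rows make up. A row lasts 1/10 s, in which the tool goes at most 50 mm and 8.59 degrees, less where a joint would pass 70% of its speed; a pose out of reach is approached as far as the arm can. A call with a gripper value outside its range is refused whole. The fingers move at their own pace and stop on an object; "newtons" is the grip in N (left out, the last holds). Time passes only in rows, so rows that repeat a pose let the fingers close. It gives the time, the measured TCP pose, the force and the opening at its end, in the units of the state.
- bot.get_obs(): the state, without advancing time (a new reading comes with each control period).
- cams.camera(name): name is "side" or "top" or "wrist"; returns a dict with "frame" (420x560x3 uint8, blue, green, red), "depth" (420x560 float32, m along the optical axis (not along the pixel's ray), 0 where there is no reading), "camera_matrix" (3x3 intrinsics, pixels), "R" (3x3) and "t" (3): a world point X has camera coordinates R X + t; the wrist camera has in their place "mount" (4x4, takes a point from camera to tool coordinates, whose origin is the TCP and whose axes are the tool frame's). Camera axes: x right, y down, z forward; pixel columns grow to the right and rows downward; lengths in m; the calibration is good to about 2 mm. A picture is of the moment at which its call begins: read the wrist's pose just before it.
- bot.job_done(): hands the job in, once; it reports no verdict.
Trained networks look in the newest picture that a camera, given by its name, has taken for a name from the list of things; names that differ only in an ending like _2 or _b are one class to them, and where a whole thing is asked for, a point or a joint stands for the part that bears it (a point fixed in the world has none). Each returns a list of dicts, best first, with "confidence" (0 to 1); they miss things now and then, are a little off and sometimes report something else, mostly with a low value. They report only what shows in the picture. A call takes as long as a camera call. They do not tell look-alikes from the thing itself.
- cams.spot_in(name, camera): "rect" ([left, top, right, bottom] in pixels, round what is visible of it).
The state is a dict: "time": time; "q": joint angles; "qd": joint speeds; "joint_efforts": joint torques, N m; "ee_pos": TCP position; "tcp_rot": TCP orientation; "wrist_force": force on the tool from outside, world axes, zero at the start; "torque": the same for the moment, N m; "opening": finger opening in m.
Only numpy, scipy, OpenCV 4.12 (cv2) and the standard library are available. Lean on these libraries where they do the work, as an engineer would, in place of code of your own. Each camera call takes 0.05 s, during which the arm holds its last target. There are 200 camera calls.

## Working session

There is one attempt and no reset: what is moved stays moved. The work goes in short steps, Python scripts to look and compute and a tool call to move; the robot and the scene stay as the last step left them, time stands still between calls to the robot, and variables do not carry over. Pictures are saved under pics/ and viewed, about 8 in all and at most 12, crops included, and the job is handed in when it is done.

Besides the shell and the picture viewer there is one more tool, called after "Call:" by a JSON object that holds its "name" and its "arguments". apply_moves: Moves the arm, as the interface text tells. Its arguments: {"type":"object","properties":{"commands":{"type":"array"},"newtons":{"type":"number"}},"required":["commands"]}

```bash
ls; mkdir -p pics; python3 - <<'E'
from workcell import bot,cams
import cv2
o=bot.get_obs();print({k:o[k] for k in('time','q','ee_pos','tcp_rot','opening','wrist_force')})
for n in('top','side'):
    c=cams.camera(n);cv2.imwrite(f'pics/{n}0.png',c['frame'])
    print(n,c['camera_matrix'].tolist(),c['R'].tolist(),c['t'].tolist())
    for k in ['pack_blue','pack_yellow','pack_red','bay1_floor','start_top','tester','screwdriver','motor','bowl','hard_drive','circuit_board']:
        print(k,[(d['rect'],round(d['confidence'],2)) for d in cams.spot_in(k,n)])
E
```

```text
pics
{'time': 0.0, 'q': array([7.60310921e+01, 5.01065655e+00, 1.00357988e+01, 9.50977717e+01,
       6.03340002e-04, 9.00016808e+01]), 'ee_pos': array([0.1327142 , 0.53353325, 0.23059935]), 'tcp_rot': array([ -90.47426962,   89.92736803, -104.44485865]), 'opening': 0.0858215716106314, 'wrist_force': array([-0.23353599,  0.15398649, -0.49866205])}
top [[383.30710412187796, 0.0, 275.6841129783873], [0.0, 383.30710412187796, 212.1033435152538], [0.0, 0.0, 1.0]] [[0.008887397355388226, -0.9998164016930764, 0.016975779032385313], [-0.983793291109959, -0.0117828106774078, -0.17891876855035851], [0.1790859417578159, -0.015110535332982008, -0.9837173868478013]] [-0.05101598156470849, 0.5156016244869794, 0.8980532790676576]
pack_blue [([275.5, 216.5, 313.2, 265.5], 0.61)]
pack_yellow [([371.5, 208.1, 415.8, 253.4], 0.9), ([111.1, 141.3, 150.5, 212.2], 0.66), ([258.1, 99.6, 315.4, 141.8], 0.2)]
pack_red [([313.0, 150.8, 353.0, 198.7], 0.96), ([252.0, 153.5, 288.1, 201.2], 0.61), ([314.0, 130.4, 397.1, 146.3], 0.55)]
bay1_floor [([146.4, 148.8, 183.2, 215.6], 0.76)]
start_top [([145.6, 225.6, 
[... 667 characters left out ...]
7796894750284]
pack_blue [([242.0, 233.2, 291.2, 266.4], 0.77), ([347.5, 187.1, 406.9, 239.1], 0.2)]
pack_yellow [([293.8, 297.1, 342.8, 363.0], 0.71)]
pack_red [([321.1, 240.7, 374.0, 270.0], 0.58), ([294.4, 204.8, 340.9, 228.5], 0.57)]
bay1_floor [([244.6, 155.9, 302.2, 176.5], 0.56)]
start_top [([227.6, 162.8, 239.5, 169.4], 0.43)]
tester [([223.9, 145.5, 315.1, 212.7], 0.64)]
screwdriver [([384.7, 234.7, 433.9, 302.5], 0.79)]
motor [([273.9, 273.4, 292.6, 297.9], 0.6)]
bowl [([173.7, 342.7, 254.0, 418.9], 0.56), ([243.1, 137.4, 296.2, 157.0], 0.36), ([290.2, 293.7, 342.3, 362.4], 0.28)]
hard_drive [([347.8, 190.6, 407.5, 242.1], 0.93)]
circuit_board [([383.7, 303.6, 463.2, 349.0], 0.95)]
```

```bash
python3 - <<'E'
import cv2
a=cv2.imread('pics/top0.png');c=a[80:360,80:460]
cv2.imwrite('pics/topc.png',cv2.resize(c,None,fx=2.1,fy=2.1,interpolation=cv2.INTER_CUBIC))
E
```

```text
(no output)
```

View pics/topc.png

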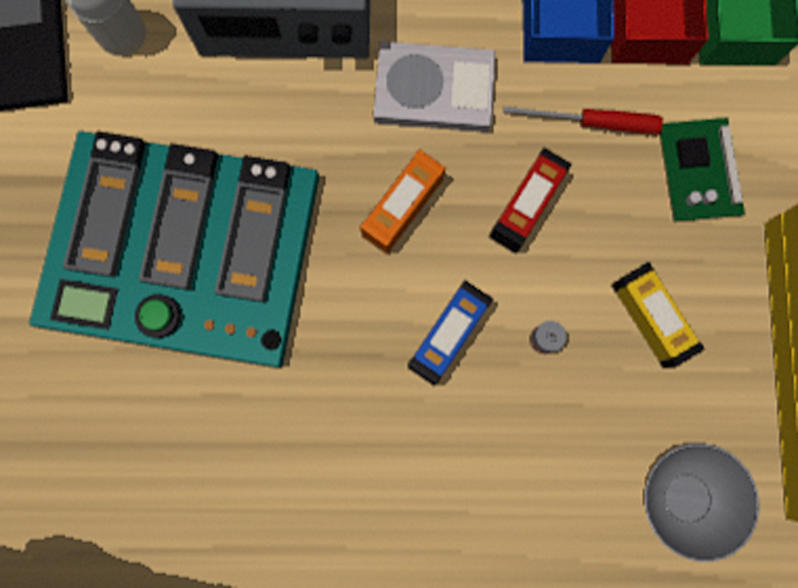

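Top view (crop scale 2.1, offset 80,80): the tester is at left with its bays in the order three, one and two dots, at about crop (100,225), (178,235) and (250,240). The button is at crop (157,316). Candidates for red, in full-image pixels: red with black ends (333,175), the orange look-alike without black ends (272,176), the screwdriver handle (376,138) and the red bin (394,95). I choose (333,175). Blue is at (294,241), against the blue bin at (350,95). Yellow is at (393,230).

```bash
cat > h.py <<'E'
import numpy as np,cv2
from workcell import bot,cams
from scipy.spatial.transform import Rotation as Ro
def cloud(n):
    """picture, world XYZ per pixel, valid mask"""
    o=bot.get_obs();c=cams.camera(n);d=c['depth'];K=c['camera_matrix']
    v,u=np.mgrid[:d.shape[0],:d.shape[1]]
    P=np.stack([(u-K[0,2])/K[0,0]*d,(v-K[1,2])/K[1,1]*d,d],-1)
    if 'mount' in c:
        M=c['mount'];P=P@M[:3,:3].T+M[:3,3]
        P=P@Ro.from_euler('xyz',o['tcp_rot'],degrees=True).as_matrix().T+o['ee_pos']
    else: P=(P-c['t'])@c['R']
    return c['frame'],P,d>0
def rect(p):
    (x,y),(w,h),a=cv2.minAreaRect((p[:,:2]*1000).astype(np.float32))
    if w<h:w,h,a=h,w,a+90
    return np.round([x,y,w,h,(a+90)%180-90],1)
def pack(P,ok,r,lo=.035,hi=.065):
    l,t,rr,b=[int(k) for k in r];l,t=max(l-6,0),max(t-6,0)
    m=np.zeros(ok.shape,bool);m[t:b+6,l:rr+6]=1
    m&=ok&(P[...,2]>lo)&(P[...,2]<hi)
    m=cv2.morphologyEx(m.astype(np.uint8),cv2.MORPH_OPEN,np.ones((3,3)))
    n,L,S,_=cv2.connectedComponentsWithStats(m);i=1+S[1:,4].argmax()
    p=P[L==i];return rect(p),np.round(np.median(p[:,2]),4),len(p)
E
python3 - <<'E'
from h import *
f,P,ok=cloud('top')
for k,r in dict(blue=[275,216,313,265],yel=[371,208,416,253],red=[313,151,353,198],orange=[252,153,288,201],hd=[256,96,316,140]).items():
    print(k,pack(P,ok,r) if k!='hd' else pack(P,ok,r,.018,.035))
hsv=cv2.cvtColor(f,cv2.COLOR_BGR2HSV)
m=cv2.inRange(hsv,(80,100,50),(97,255,255))>0
v,u=np.mgrid[:420,:560];m&=(u<240)&ok&(abs(P[...,2]-.03)<.008)
print('teal',rect(P[m]),np.median(P[m][:,2]))
g=cv2.inRange(hsv,(50,120,60),(75,255,255))>0
g&=(u<180)&(v>215)&(v<250)&ok
print('button',P[g].mean(0),P[g][:,2].max(),g.sum())
# bays: walls
w=ok&(u>90)&(u<235)&(v>140)&(v<258)&(P[...,2]>.041)&(P[...,2]<.06)
n,L,S,C=cv2.connectedComponentsWithStats(w.astype(np.uint8))
for i in range(1,n):
    if S[i,4]>60: print('wall',C[i],S[i,4],rect(P[L==i]),np.median(P[L==i][:,2]))
fl=ok&(hsv[...,1]<60)&(u>90)&(u<235)&(v>140)&(v<258)&(abs(P[...,2]-.034)<.006)
fl=cv2.morphologyEx(fl.astype(np.uint8),cv2.MORPH_OPEN,np.ones((3,3)))
n,L,S,C=cv2.connectedComponentsWithStats(fl)
for i in range(1,n):
    if S[i,4]>60: print('floor',C[i],S[i,4],rect(P[L==i]),np.median(P[L==i][:,2]))
for n,(a,b) in dict(motor=(342,242),bowl=(414,318)).items(): print(n,P[b,a])
cv2.imwrite('pics/redc.png',cv2.resize(f[140:270,240:425],None,fx=4,fy=4,interpolation=cv2.INTER_CUBIC))
E
```

```text
blue (array([452.6, -90.6, 120.3,  40.1, -33.3]), np.float64(0.0502), 809)
yel (array([ 476.7, -338.3,  120.3,   41.9,   30.8]), np.float64(0.0498), 863)
red (array([ 616.6, -189.1,  121.2,   40.1,  -31.3]), np.float64(0.0501), 751)
orange (array([612.5, -33.8, 120.8,  40.9, -35.4]), np.float64(0.0503), 774)
hd (array([768.6, -72.3, 146.9, 103.5,  86. ]), np.float64(0.0265), 2057)
teal [555.2 236.8 298.5 243.4  81.2] 0.03027715568908477
button [0.46903347 0.25061033 0.05181662] 0.05653103534706829 169
wall [130.61812779 168.64635958] 673 [602.3 321.5 170.1  58.6  -8.9] 0.04881327202375447
wall [166.21319018 173.67791411] 652 [588.8 232.5 170.2  57.9  -8.9] 0.04878355255870233
wall [201.54500818 179.0294599 ] 611 [574.6 143.5 169.9  57.3  -9. ] 0.048740355819853934
wall [153.8538961  230.13311688] 308 [467.8 251.   49.   46.9 -89.4] 0.04985088833742875
floor [126.83264177 183.43430152] 723 [587.6 327.6 126.6  46.1  -9.5] 0.0344347774484466
floor [163.07241911 186.37442219] 649 [579.9 236.1 114.3  45.6  -8.9] 0.03437288815357098
floor [198.16555407 195.22963952] 749 [559.9 148.4 127.   46.9  -9.3] 0.03415916764722152
floor [157.53846154 211.44871795] 78 [516.6 247.5  42.3  10.6  81.3] 0.033974039134907666
motor [ 0.443729   -0.2075755   0.04914293]
bowl [ 0.26204243 -0.39071357  0.00314837]
```

View pics/redc.png

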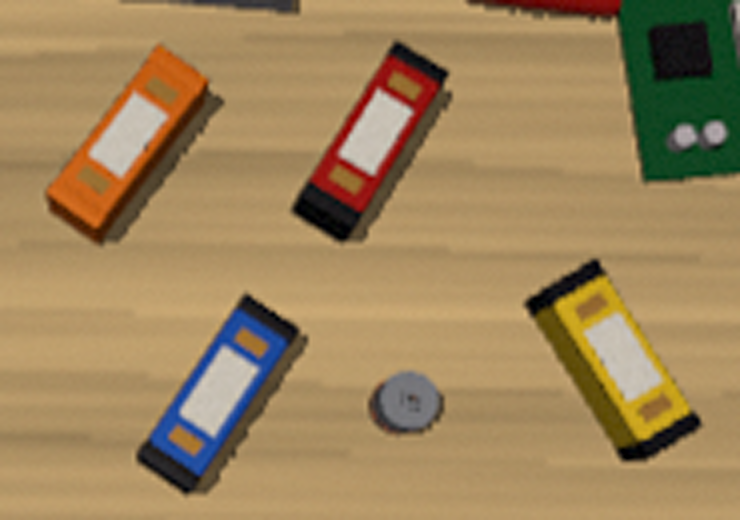

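The close crop confirms it: the red pack has black ends (crop 370,140) and the orange one has none (crop 130,140). Next I plan the approach.

```bash
cat >> h.py <<'E'
# metres / degrees, from top view; bay = wall+block rectangle centre moved 17 mm back along x
YAW=-8.9
BAY={1:(.5720,.2351),2:(.5578,.1461),3:(.5855,.3241)}
PK={'b':(.4526,-.0906,-33.3),'y':(.4767,-.3383,30.8),'r':(.6166,-.1891,-31.3)}
def plan(*goals):
    """goals (x,y,z,yaw of the pack's length or None) -> row numbers from the present pose"""
    o=bot.get_obs();R=Ro.from_euler('xyz',o['tcp_rot'],degrees=True).as_matrix();p=o['ee_pos']
    jaw=np.degrees(np.arctan2(R[1,1],R[0,1]))
    print('pos',p.round(4),'jaw',jaw.round(1),'xaxis',R[:,0].round(3),'q',np.round(o['q'],1),'open',round(o['opening'],4),'F',o['wrist_force'].round(1),'t',o['time'])
    for x,y,z,a in goals:
        d=0 if a is None else (a+90-jaw+90)%180-90   # change of heading
        dq1=(np.degrees(np.arctan2(y,x))-o['q'][0])
        for dd in (d,d-180*np.sign(d or 1)):
            print('  shift',(R.T@(np.array([x,y,z])-p)).round(4),'roll',round(np.radians(-dd),4),'q6~',round(o['q'][5]+dq1-dd,1))
            if a is None: break
E
python3 - <<'E'
from h import *
plan((.4526,-.0906,.15,-33.3),(*BAY[1],.2,YAW))
E
```

```text
pos [0.1328 0.5337 0.2313] jaw 76.0 xaxis [ 0.  0. -1.] q [76.   5.  10.1 95.1 -0.  90. ] open 0.0857 F [-0.1  0.1  0.2] t 1.25
  shift [ 0.0813 -0.5287  0.4611] roll 0.3374 q6~ 22.0
  shift [ 0.0813 -0.5287  0.4611] roll -2.8042 q6~ -158.0
  shift [ 0.0313 -0.1838  0.4983] roll -0.0885 q6~ 31.2
  shift [ 0.0313 -0.1838  0.4983] roll 3.0531 q6~ 211.2
```

Call:
{"name": "apply_moves", "arguments": {"commands": [[0.03,-0.529,0.461,0.337,1],[0.03,-0.529,0.461,0.337,1],[0.03,-0.529,0.461,0.337,1],[0.03,-0.529,0.461,0.337,1],[0.03,-0.529,0.461,0.337,1],[0.03,-0.529,0.461,0.337,1],[0.03,-0.529,0.461,0.337,1],[0.03,-0.529,0.461,0.337,1],[0.03,-0.529,0.461,0.337,1],[0.03,-0.529,0.461,0.337,1],[0.03,-0.529,0.461,0.337,1],[0.03,-0.529,0.461,0.337,1]], "newtons": 50}}

```text
time: 2.45
ee_pos: [0.4064, -0.0021, 0.2059]
tcp_rot: [37.6, 89.9, 4.3]
wrist_force: [2.0, 1.6, -0.9]
opening: 0.0853
```

```bash
python3 -c "
from h import *
plan((.4526,-.0906,.10,-33.3),(.4526,-.0906,.018,-33.3))"
```

```text
pos [ 0.4064 -0.0021  0.2059] jaw 56.7 xaxis [ 0.001  0.    -1.   ] q [ -0.3 -15.1 -11.4  93.6   0.   33. ] open 0.0853 F [ 2.   1.6 -0.9] t 2.45
  shift [ 0.106  -0.0486  0.0871] roll -0.0 q6~ 22.0
  shift [ 0.106  -0.0486  0.0871] roll 3.1416 q6~ 202.0
  shift [ 0.188  -0.0487  0.087 ] roll -0.0 q6~ 22.0
  shift [ 0.188  -0.0487  0.087 ] roll 3.1416 q6~ 202.0
```

Call:
{"name": "apply_moves", "arguments": {"commands": [[0.04,-0.0486,0.0871,0,1],[0.04,-0.0486,0.0871,0,1],[0.04,-0.0486,0.0871,0,1],[0.04,-0.0486,0.0871,0,1],[0.04,-0.0486,0.0871,0,1]]}}

```text
time: 2.95
ee_pos: [0.4523, -0.0899, 0.1665]
tcp_rot: [48.4, 89.9, 15.1]
wrist_force: [0.6, 0.6, 0.6]
opening: 0.0857
```

```bash
python3 -c "
from h import *
f,P,ok=cloud('wrist');cv2.imwrite('pics/w1.png',f)
for d in cams.spot_in('pack_blue','wrist'):
    print(d['rect'],d['confidence'],pack(P,ok,d['rect']))
plan((.4526,-.0906,.018,-33.3))"
```

```text
[251.0, 124.3, 309.1, 282.1] 0.87 (array([452.6, -92.8, 120.4,  40.3, -33.6]), np.float64(0.0508), 7768)
pos [ 0.4525 -0.0894  0.167 ] jaw 56.8 xaxis [ 0.003  0.    -1.   ] q [-11.2  -8.1  -9.9  88.1   0.   22. ] open 0.0853 F [-1.3  0.3  0.5] t 3.05
  shift [ 0.149  -0.0011  0.0004] roll 0.0015 q6~ 22.0
  shift [ 0.149  -0.0011  0.0004] roll -3.1401 q6~ -158.0
```

View pics/w1.png

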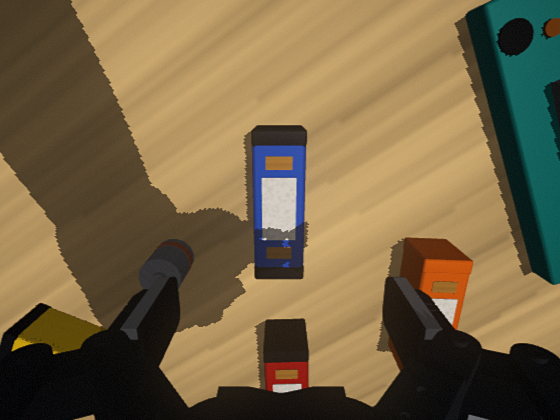

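The wrist view shows the blue pack at (280,200) between the fingers. It agrees with the top view to 2 mm. I descend and grip.

Call:
{"name": "apply_moves", "arguments": {"commands": [[0.04,-0.002,0.001,0,1],[0.08,-0.002,0.001,0,1],[0.12,-0.002,0.001,0,1],[0.14,-0.002,0.001,0,1],[0.149,-0.002,0.001,0,1],[0.149,-0.002,0.001,0,1],[0.149,-0.002,0.001,0,-1],[0.149,-0.002,0.001,0,-1],[0.149,-0.002,0.001,0,-1],[0.149,-0.002,0.001,0,-1],[0.149,-0.002,0.001,0,-1],[0.149,-0.002,0.001,0,-1]], "newtons": 60}}

```text
time: 4.25
ee_pos: [0.4533, -0.0919, 0.0193]
tcp_rot: [26.4, 89.7, -6.8]
wrist_force: [-0.7, 0.2, 6.2]
opening: 0.0393
```

```bash
python3 -c "
from h import *
plan((*BAY[1],.18,YAW))"
```

```text
pos [ 0.4533 -0.0919  0.0193] jaw 56.8 xaxis [ 0.004 -0.001 -1.   ] q [-11.5  -5.9 -24.3  71.4   0.   21.7] open 0.0393 F [-0.7  0.2  6.2] t 4.25
  shift [-0.1604  0.3389 -0.0793] roll -0.4245 q6~ 31.2
  shift [-0.1604  0.3389 -0.0793] roll 2.7171 q6~ 211.2
```

Gripped, with an opening of 39 mm. I lift and carry it over bay 1.

Call:
{"name": "apply_moves", "arguments": {"commands": [[-0.04,0,0,0,-1],[-0.08,0,0,0,-1],[-0.12,0.02,-0.005,-0.02,-1],[-0.16,0.06,-0.015,-0.08,-1],[-0.16,0.1,-0.024,-0.14,-1],[-0.16,0.145,-0.034,-0.2,-1],[-0.16,0.19,-0.045,-0.26,-1],[-0.16,0.235,-0.055,-0.32,-1],[-0.16,0.275,-0.065,-0.37,-1],[-0.16,0.315,-0.074,-0.41,-1],[-0.16,0.339,-0.079,-0.4245,-1],[-0.16,0.339,-0.079,-0.4245,-1]]}}

```text
time: 5.45
ee_pos: [0.5725, 0.2379, 0.1779]
tcp_rot: [-6.7, 89.9, -15.4]
wrist_force: [0.1, -0.4, -6.2]
opening: 0.039
```

```bash
python3 -c "
from h import *
f,P,ok=cloud('wrist');cv2.imwrite('pics/w2.png',f)
for n in 'pack_blue','bay1_floor':
  for d in cams.spot_in(n,'wrist'): print(n,d['rect'],d['confidence'])
o=bot.get_obs()
z=o['ee_pos'][2]
print(pack(P,ok,[0,0,560,300],z+.02,z+.045))
# bay walls and blocks
w=(ok&(P[...,2]>.042)&(P[...,2]<.056)).astype(np.uint8)
n,L,S,C=cv2.connectedComponentsWithStats(w)
for i in range(1,n):
    if S[i,4]>400: print('wall',C[i],S[i],rect(P[L==i]),np.median(P[L==i][:,2]))
plan((*BAY[1],.08,YAW))"
```

```text
pack_blue [218.1, 143.0, 345.0, 393.1] 0.65
pack_blue [0.0, 353.6, 70.9, 411.5] 0.26
bay1_floor [241.0, 114.8, 313.9, 140.5] 0.66
(array([539.7, 242. ,  66.4,  55.7,  81.6]), np.float64(0.2093), 18997)
wall [275.64907801  61.68851064] [ 242   25   69   75 3525] [469.  249.3  50.6  49.5  19.1] 0.05159682339294783
wall [163.95868918 230.16663357] [ 118  115   88  198 5035] [575.1 141.4 169.7  57.   -8.9] 0.04890401799841618
wall [274.95826893 122.58887172] [239 115  75  26 647] [514.6 242.1  56.1  18.9  81. ] 0.04852553258261155
wall [389.3640553  226.01601931] [ 347  116   87  198 4557] [603.1 319.3 169.8  57.1  -9. ] 0.04875033546248925
wall [  8.07731521 265.13338997] [   0  232   26   90 1177] [609.2  -9.5  90.7  19.7 -23.3] 0.04957446997374687
pos [0.5719 0.2346 0.179 ] jaw 81.1 xaxis [ 0.003 -0.001 -1.   ] q [22.4 13.6 14.  90.3 -0.1 31.3] open 0.039 F [-0.6  0.4 -5.7] t 5.6
  shift [ 0.099   0.0006 -0.0003] roll -0.0002 q6~ 31.2
  shift [ 0.099   0.0006 -0.0003] roll 3.1414 q6~ 211.2
```

View pics/w2.png

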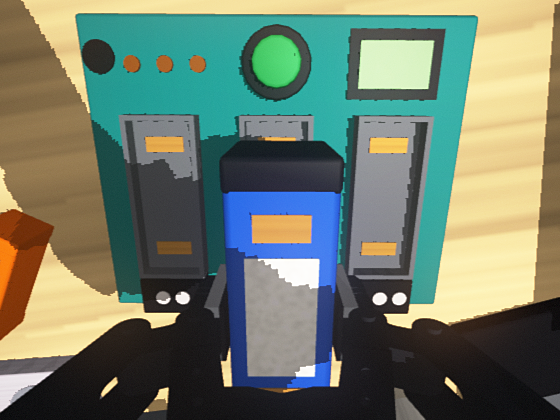

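The wrist view shows the blue pack (280,270) aligned with the middle, one-dot bay, and the button at (276,62). The two-dot and three-dot bays are at (163,210) and (390,210). I lower it to just above the walls first.

Call:
{"name": "apply_moves", "arguments": {"commands": [[0.04,0.0,-0.0005,0,-1],[0.07,0.0,-0.0005,0,-1],[0.095,0.0,-0.0005,0,-1],[0.095,0.0,-0.0005,0,-1],[0.095,0.0,-0.0005,0,-1]]}}

```text
time: 6.1
ee_pos: [0.5716, 0.2337, 0.0848]
tcp_rot: [-18.3, 89.8, -27.3]
wrist_force: [-0.1, -0.1, -4.5]
opening: 0.0389
```

```bash
python3 -c "
from h import *
plan((.5726,.2342,.054,YAW))
f,P,ok=cloud('top')
print(pack(P,ok,[120,120,210,235],.095,.125))"
```

```text
pos [0.5716 0.2337 0.0848] jaw 81.0 xaxis [ 0.003 -0.001 -1.   ] q [22.3 13.7  3.7 79.9 -0.1 31.3] open 0.0389 F [-0.1 -0.1 -4.5] t 6.1
  shift [0.0308 0.0007 0.0008] roll -0.0013 q6~ 31.1
  shift [0.0308 0.0007 0.0008] roll 3.1402 q6~ 211.1
(array([537.1, 241.8,  52. ,  48.3, -10.9]), np.float64(0.1155), 430)
```

Call:
{"name": "apply_moves", "arguments": {"commands": [[0.01,0.0005,0.0005,0,-1],[0.018,0.0005,0.0005,0,-1],[0.024,0.0005,0.0005,0,-1],[0.028,0.0005,0.0005,0,-1],[0.03,0.0005,0.0005,0,-1],[0.0315,0.0005,0.0005,0,-1],[0.0315,0.0005,0.0005,0,-1],[0.0315,0.0005,0.0005,0,-1]]}}

```text
time: 6.95
ee_pos: [0.5731, 0.2346, 0.0546]
tcp_rot: [2.8, 89.7, -6.2]
wrist_force: [-0.1, 0.1, -5.8]
opening: 0.0392
```

```bash
python3 -c "
from h import *
plan((.5726,.2342,.0533,YAW))
f,P,ok=cloud('top');cv2.imwrite('pics/t3.png',cv2.resize(f[120:270,80:280],None,fx=4,fy=4))
print(pack(P,ok,[120,120,210,235],.07,.095))"
```

```text
pos [0.5731 0.2346 0.0546] jaw 81.0 xaxis [ 0.005 -0.001 -1.   ] q [22.3 14.3  1.1 76.6 -0.1 31.3] open 0.0392 F [-0.1  0.1 -5.8] t 6.95
  shift [ 0.0013 -0.0005 -0.0004] roll -0.0011 q6~ 31.1
  shift [ 0.0013 -0.0005 -0.0004] roll 3.1405 q6~ 211.1
(array([537.8, 240.8,  52. ,  40.6,  -8. ]), np.float64(0.0853), 379)
```

Call:
{"name": "apply_moves", "arguments": {"commands": [[0.001,0,0,0,-1],[0.002,0,0,0,-1],[0.003,0,0,0,-1],[0.003,0,0,0,-1],[0.003,0,0,0,-1]]}}

```text
time: 7.5
ee_pos: [0.5734, 0.2347, 0.0533]
tcp_rot: [10.0, 89.6, 1.0]
wrist_force: [-4.7, -2.8, 7.0]
opening: 0.039
```

Call:
{"name": "apply_moves", "arguments": {"commands": [[0,0,0,0,1],[0,0,0,0,1],[0,0,0,0,1],[0,0,0,0,1],[0,0,0,0,1],[0,0,0,0,1],[-0.03,0,0,0,1],[-0.07,0,0,0,1],[-0.11,0,0,0,1],[-0.15,0,0,0,1],[-0.15,0,0,0,1]]}}

```text
time: 8.6
ee_pos: [0.574, 0.2353, 0.2098]
tcp_rot: [22.3, 89.1, 13.3]
wrist_force: [1.4, -0.5, -0.4]
opening: 0.0857
```

```bash
python3 -c "
from h import *
f,P,ok=cloud('wrist');cv2.imwrite('pics/w4.png',f)
for d in cams.spot_in('pack_blue','wrist')[:1]: print(d,pack(P,ok,d['rect'],.07,.095))
x,y,a=PK['y']
plan((x,y-.001,.19,a))
f,P,ok=cloud('top')
print(pack(P,ok,[120,120,210,235],.07,.095))"
```

```text
pos [0.5729 0.2349 0.2041] jaw 81.0 xaxis [ 0.008  0.001 -1.   ] q [22.4 13.7 17.  92.8 -0.1 31.3] open 0.0853 F [ 0.4  0.5 -0.7] t 8.7
  shift [ 0.0128 -0.5822 -0.0056] roll -0.694 q6~ -66.2
  shift [ 0.0128 -0.5822 -0.0056] roll 2.4475 q6~ 113.8
(array([571.9, 235.9, 119.6,  41.3,  -9.4]), np.float64(0.0842), 683)
```

Call:
{"name": "apply_moves", "arguments": {"commands": [[0.013,-0.5822,-0.0056,-0.694,1],[0.013,-0.5822,-0.0056,-0.694,1],[0.013,-0.5822,-0.0056,-0.694,1],[0.013,-0.5822,-0.0056,-0.694,1],[0.013,-0.5822,-0.0056,-0.694,1],[0.013,-0.5822,-0.0056,-0.694,1],[0.013,-0.5822,-0.0056,-0.694,1],[0.013,-0.5822,-0.0056,-0.694,1],[0.013,-0.5822,-0.0056,-0.694,1],[0.013,-0.5822,-0.0056,-0.694,1],[0.013,-0.5822,-0.0056,-0.694,1],[0.013,-0.5822,-0.0056,-0.694,1]]}}

```text
time: 9.95
ee_pos: [0.4746, -0.3417, 0.1869]
tcp_rot: [-10.2, 89.8, 20.5]
wrist_force: [0.5, -0.4, -0.3]
opening: 0.0855
```

```bash
python3 -c "
from h import *
x,y,a=PK['y']
plan((x,y-.001,.16,a))"
```

```text
pos [ 0.4746 -0.3417  0.1869] jaw 120.7 xaxis [ 0.004  0.001 -1.   ] q [-35.8   9.    9.5  90.4   0.2 -66.6] open 0.0855 F [ 0.5 -0.4 -0.3] t 9.95
  shift [0.0269 0.001  0.0029] roll -0.0011 q6~ -66.2
  shift [0.0269 0.001  0.0029] roll 3.1405 q6~ 113.8
```

Quick wrist measurement of the yellow pack, without viewing the picture.

```bash
python3 -c "
from h import *
f,P,ok=cloud('wrist')
for d in cams.spot_in('pack_yellow','wrist')[:2]: print(d,pack(P,ok,d['rect']))
x,y,a=PK['y']
plan((x,y-.0005,.0185,a))"
```

```text
{'rect': [255.8, 124.5, 308.9, 267.8], 'confidence': 0.98} (array([ 476.3, -341.4,  119.8,   40.5,   30.6]), np.float64(0.0508), 6774)
pos [ 0.4742 -0.3433  0.1861] jaw 120.5 xaxis [ 0.003  0.001 -1.   ] q [-36.    9.1   9.6  90.4   0.1 -66.5] open 0.0855 F [ 0.2  0.7 -1. ] t 10.05
  shift [0.1676 0.0026 0.004 ] roll -0.0047 q6~ -66.2
  shift [0.1676 0.0026 0.004 ] roll 3.1369 q6~ 113.8
```

Call:
{"name": "apply_moves", "arguments": {"commands": [[0.04,0.0018,0.0033,0,1],[0.08,0.0018,0.0033,0,1],[0.12,0.0018,0.0033,0,1],[0.15,0.0018,0.0033,0,1],[0.1675,0.0018,0.0033,0,1],[0.1675,0.0018,0.0033,0,1],[0.1675,0.0018,0.0033,0,-1],[0.1675,0.0018,0.0033,0,-1],[0.1675,0.0018,0.0033,0,-1],[0.1675,0.0018,0.0033,0,-1],[0.1675,0.0018,0.0033,0,-1],[0.1675,0.0018,0.0033,0,-1]], "newtons": 60}}

```text
time: 11.25
ee_pos: [0.4771, -0.3402, 0.02]
tcp_rot: [-26.6, 89.7, 3.9]
wrist_force: [-0.4, 1.5, 5.6]
opening: 0.0392
```

```bash
python3 -c "
from h import *
plan((*BAY[2],.19,YAW))"
```

```text
pos [ 0.4771 -0.3402  0.02  ] jaw 120.5 xaxis [ 0.004  0.    -1.   ] q [-35.6  10.9  -6.8  72.1   0.2 -66.1] open 0.0392 F [-0.4  1.5  5.6] t 11.25
  shift [-0.1694  0.3775  0.3172] roll 0.6882 q6~ 23.6
  shift [-0.1694  0.3775  0.3172] roll -2.4533 q6~ -156.4
```

Call:
{"name": "apply_moves", "arguments": {"commands": [[-0.045,0,0,0,-1],[-0.09,0,0,0,-1],[-0.135,0.01,0.01,0.02,-1],[-0.17,0.035,0.03,0.08,-1],[-0.17,0.07,0.06,0.15,-1],[-0.17,0.105,0.09,0.22,-1],[-0.17,0.14,0.12,0.29,-1],[-0.17,0.175,0.15,0.36,-1],[-0.17,0.21,0.18,0.43,-1],[-0.17,0.245,0.21,0.5,-1],[-0.17,0.28,0.24,0.56,-1],[-0.17,0.315,0.265,0.62,-1]]}}

```text
time: 12.45
ee_pos: [0.5447, 0.0678, 0.1904]
tcp_rot: [9.8, 89.7, 4.7]
wrist_force: [0.7, -0.1, -4.0]
opening: 0.039
```

```bash
python3 -c "
from h import *
plan((.5582,.1452,.19,YAW))"
```

```text
pos [0.5447 0.0678 0.1904] jaw 84.9 xaxis [ 0.005  0.    -1.   ] q [ 7.1  3.9  4.4 90.2 -0.  12.2] open 0.039 F [ 0.7 -0.1 -4. ] t 12.45
  shift [0.0005 0.0783 0.0066] roll 0.066 q6~ 23.5
  shift [0.0005 0.0783 0.0066] roll -3.0756 q6~ -156.5
```

Call:
{"name": "apply_moves", "arguments": {"commands": [[0.0,0.045,0.004,0.04,-1],[0.0,0.0783,0.0066,0.066,-1],[0.0,0.0783,0.0066,0.066,-1],[0.0,0.0783,0.0066,0.066,-1],[0.03,0.0783,0.0066,0.066,-1],[0.06,0.0783,0.0066,0.066,-1],[0.09,0.0783,0.0066,0.066,-1],[0.1,0.0783,0.007,0.066,-1],[0.1,0.0783,0.007,0.066,-1],[0.1,0.0783,0.007,0.066,-1]]}}

```text
time: 13.45
ee_pos: [0.5596, 0.1448, 0.092]
tcp_rot: [15.3, 89.7, 6.4]
wrist_force: [-0.8, -0.3, -4.0]
opening: 0.0392
```

```bash
python3 -c "
from h import *
plan((.5582,.1452,.053,YAW))
f,P,ok=cloud('top')
z=bot.get_obs()['ee_pos'][2]
print(pack(P,ok,[180,120,235,235],z+.02,z+.04))"
```

```text
pos [0.5596 0.1448 0.092 ] jaw 81.1 xaxis [ 0.006  0.001 -1.   ] q [14.5  8.  -2.  79.6 -0.  23.5] open 0.0392 F [-0.8 -0.3 -4. ] t 13.45
  shift [ 0.039   0.0001 -0.0017] roll -0.0008 q6~ 23.5
  shift [ 0.039   0.0001 -0.0017] roll 3.1408 q6~ 203.5
(array([531.7, 140.7,  33.4,  22.4,  -8.9]), np.float64(0.1218), 110)
```

Call:
{"name": "apply_moves", "arguments": {"commands": [[0.012,0,-0.0015,0,-1],[0.022,0,-0.0017,0,-1],[0.028,0,-0.0017,0,-1],[0.033,0,-0.0017,0,-1],[0.036,0,-0.0017,0,-1],[0.038,0,-0.0017,0,-1],[0.04,0,-0.0017,0,-1],[0.04,0,-0.0017,0,-1],[0.04,0,-0.0017,0,-1]]}}

```text
time: 14.4
ee_pos: [0.5586, 0.1453, 0.0541]
tcp_rot: [16.9, 89.5, 7.9]
wrist_force: [-5.1, -0.8, 8.0]
opening: 0.0389
```

```bash
python3 -c "
from h import *
plan((.5582,.1452,.053,YAW))
f,P,ok=cloud('top')
z=bot.get_obs()['ee_pos'][2]
print(pack(P,ok,[180,120,235,235],z+.02,z+.04))"
```

```text
pos [0.5586 0.1453 0.0541] jaw 81.1 xaxis [ 0.008  0.001 -1.   ] q [14.6  8.5 -5.7 75.4 -0.1 23.5] open 0.0389 F [-5.1 -0.8  8. ] t 14.4
  shift [ 0.0011 -0.0002 -0.0004] roll -0.0005 q6~ 23.5
  shift [ 0.0011 -0.0002 -0.0004] roll 3.1411 q6~ 203.5
(array([529.3, 138.4,  34.4,  18.3,  -3.1]), np.float64(0.0838), 92)
```

Contact with the floor (8 N up). I release and rise.

Call:
{"name": "apply_moves", "arguments": {"commands": [[0,0,0,0,1],[0,0,0,0,1],[0,0,0,0,1],[0,0,0,0,1],[0,0,0,0,1],[0,0,0,0,1],[-0.03,0,0,0,1],[-0.07,0,0,0,1],[-0.11,0,0,0,1],[-0.14,0,0,0,1],[-0.14,0,0,0,1]]}}

```text
time: 15.55
ee_pos: [0.559, 0.1456, 0.199]
tcp_rot: [20.0, 89.1, 11.0]
wrist_force: [0.3, -0.5, 0.1]
opening: 0.0853
```

```bash
python3 -c "
from h import *
f,P,ok=cloud('top')
print(pack(P,ok,[185,120,235,235],.07,.095))
print(pack(P,ok,[140,120,180,235],.07,.095))
x,y,a=PK['r']
plan((x,y-.0010,.18,a))"
```

```text
(array([541.8, 149. ,  88.7,  40.7,  -8.5]), np.float64(0.0842), 607)Traceback (most recent call last):
  File "<string>", line 5, in <module>
    print(pack(P,ok,[140,120,180,235],.07,.095))
          ~~~~^^^^^^^^^^^^^^^^^^^^^^^^^^^^^^^^^
  File "h.py", line 23, in pack
    n,L,S,_=cv2.connectedComponentsWithStats(m);i=1+S[1:,4].argmax()
                                                    ~~~~~~~~~~~~~~^^
ValueError: attempt to get argmax of an empty sequence
```

Blue is probably hidden behind the raised arm here. I recheck once the arm is clear.

```bash
python3 -c "
from h import *
x,y,a=PK['r']
plan((x,y-.0010,.18,a))"
```

```text
pos [0.5585 0.1454 0.1964] jaw 81.1 xaxis [ 0.012  0.002 -1.   ] q [14.6  7.4  8.8 90.7 -0.1 23.5] open 0.0855 F [ 1.   0.4 -0.7] t 15.6
  shift [ 0.0163 -0.3225  0.1093] roll 0.3905 q6~ 14.2
  shift [ 0.0163 -0.3225  0.1093] roll -2.7511 q6~ -165.8
```

Call:
{"name": "apply_moves", "arguments": {"commands": [[0.016,-0.3225,0.1093,0.39,1],[0.016,-0.3225,0.1093,0.39,1],[0.016,-0.3225,0.1093,0.39,1],[0.016,-0.3225,0.1093,0.39,1],[0.016,-0.3225,0.1093,0.39,1],[0.016,-0.3225,0.1093,0.39,1],[0.016,-0.3225,0.1093,0.39,1],[0.016,-0.3225,0.1093,0.39,1],[0.016,-0.3225,0.1093,0.39,1],[0.016,-0.3225,0.1093,0.39,1]]}}

```text
time: 16.6
ee_pos: [0.6163, -0.1892, 0.1795]
tcp_rot: [45.8, 89.4, 14.6]
wrist_force: [-0.6, 0.0, 0.1]
opening: 0.0855
```

```bash
python3 -c "
from h import *
f,P,ok=cloud('top')
print(pack(P,ok,[187,120,235,235],.07,.095))
print(pack(P,ok,[146,120,178,235],.07,.095))
f,P,ok=cloud('wrist');cv2.imwrite('pics/w5.png',f)
for d in cams.spot_in('pack_red','wrist')[:3]: print(d,pack(P,ok,d['rect']))
x,y,a=PK['r']
plan((x,y-.0010,.0190,a))"
```

```text
(array([557.7, 146.4, 120.7,  40.8,  -8.7]), np.float64(0.0843), 883)
(array([572.7, 235.4, 121. ,  40.8,  -9. ]), np.float64(0.0842), 906)
{'rect': [250.0, 122.5, 306.3, 268.8], 'confidence': 0.85} (array([ 616.4, -191.3,  120.3,   40.5,  -31.6]), np.float64(0.0508), 7145)
{'rect': [394.3, 0.0, 503.1, 176.5], 'confidence': 0.79} (array([612.8, -36.7, 121.2,  41.2, -35.7]), np.float64(0.0506), 10450)
pos [ 0.6166 -0.1888  0.1804] jaw 58.8 xaxis [ 0.012  0.002 -1.   ] q [-17.2  16.9  18.2  90.7   0.3  14. ] open 0.0854 F [ 0.4 -0.6 -0.2] t 16.75
  shift [ 0.1614 -0.0024 -0.0008] roll 0.0021 q6~ 14.2
  shift [ 0.1614 -0.0024 -0.0008] roll -3.1395 q6~ -165.8
```

View pics/w5.png

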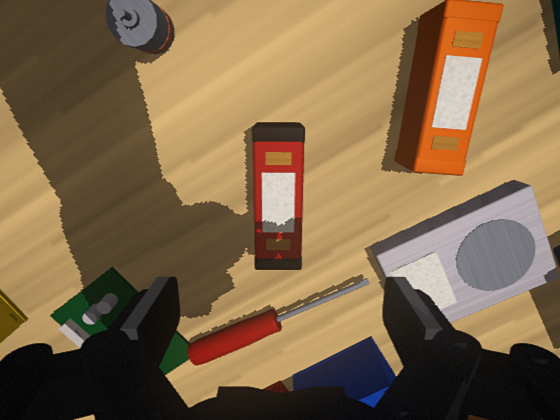

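The wrist view shows the red pack with black ends at (278,195) between the fingers, and the orange look-alike off at (450,90). The top view puts blue and yellow within 1 mm of their bay centres.

Call:
{"name": "apply_moves", "arguments": {"commands": [[0.04,-0.0024,-0.0008,0,1],[0.08,-0.0024,-0.0008,0,1],[0.12,-0.0024,-0.0008,0,1],[0.145,-0.0024,-0.0008,0,1],[0.1612,-0.0024,-0.0008,0,1],[0.1612,-0.0024,-0.0008,0,1],[0.1612,-0.0024,-0.0008,0,-1],[0.1612,-0.0024,-0.0008,0,-1],[0.1612,-0.0024,-0.0008,0,-1],[0.1612,-0.0024,-0.0008,0,-1],[0.1612,-0.0024,-0.0008,0,-1],[0.1612,-0.0024,-0.0008,0,-1]], "newtons": 60}}

```text
time: 17.95
ee_pos: [0.6175, -0.1905, 0.0211]
tcp_rot: [35.9, 89.2, 4.7]
wrist_force: [-0.2, -0.1, 6.5]
opening: 0.0391
```

```bash
python3 -c "
from h import *
plan((.5858,.3230,.19,YAW))"
```

```text
pos [ 0.6175 -0.1905  0.0211] jaw 58.8 xaxis [ 0.014  0.001 -1.   ] q [-17.3  18.3   2.3  73.2   0.3  13.9] open 0.0391 F [-0.2 -0.1  6.5] t 17.95
  shift [-0.1688  0.4244 -0.291 ] roll -0.3889 q6~ 37.8
  shift [-0.1688  0.4244 -0.291 ] roll 2.7526 q6~ 217.8
```

Call:
{"name": "apply_moves", "arguments": {"commands": [[-0.045,0,0,0,-1],[-0.09,0,0,0,-1],[-0.135,0.012,-0.008,-0.01,-1],[-0.169,0.04,-0.027,-0.04,-1],[-0.169,0.08,-0.055,-0.08,-1],[-0.169,0.12,-0.082,-0.12,-1],[-0.169,0.16,-0.11,-0.15,-1],[-0.169,0.2,-0.137,-0.19,-1],[-0.169,0.24,-0.165,-0.23,-1],[-0.169,0.28,-0.192,-0.27,-1],[-0.169,0.32,-0.22,-0.31,-1],[-0.169,0.36,-0.247,-0.34,-1]]}}

```text
time: 19.15
ee_pos: [0.5896, 0.247, 0.1904]
tcp_rot: [16.4, 89.2, 4.8]
wrist_force: [1.6, -0.2, -2.9]
opening: 0.0389
```

```bash
python3 -c "
from h import *
plan((.5858,.3230,.19,YAW))"
```

```text
pos [0.5896 0.247  0.1904] jaw 78.4 xaxis [ 0.015  0.001 -1.   ] q [22.9 16.1 18.3 91.4 -0.3 34.5] open 0.0389 F [ 1.6 -0.2 -2.9] t 19.15
  shift [ 0.0004  0.0736 -0.019 ] roll -0.0474 q6~ 37.8
  shift [ 0.0004  0.0736 -0.019 ] roll 3.0942 q6~ 217.8
```

Call:
{"name": "apply_moves", "arguments": {"commands": [[0.0,0.04,-0.01,-0.03,-1],[0.0,0.0736,-0.019,-0.0474,-1],[0.0,0.0736,-0.019,-0.0474,-1],[0.0,0.0736,-0.019,-0.0474,-1],[0.03,0.0736,-0.0195,-0.0474,-1],[0.06,0.0736,-0.02,-0.0474,-1],[0.09,0.0736,-0.0205,-0.0474,-1],[0.1,0.0736,-0.0205,-0.0474,-1],[0.1,0.0736,-0.0205,-0.0474,-1],[0.1,0.0736,-0.0205,-0.0474,-1]]}}

```text
time: 20.15
ee_pos: [0.5865, 0.3231, 0.0922]
tcp_rot: [16.0, 89.1, 7.1]
wrist_force: [0.8, 0.1, -2.3]
opening: 0.0388
```

```bash
python3 -c "
from h import *
plan((.5858,.3232,.053,YAW))"
```

```text
pos [0.5865 0.3231 0.0922] jaw 81.1 xaxis [ 0.016  0.002 -1.   ] q [29.  20.1 12.4 81.5 -0.3 37.9] open 0.0388 F [ 0.8  0.1 -2.3] t 20.15
  shift [ 0.0392 -0.0001 -0.0013] roll -0.0009 q6~ 37.8
  shift [ 0.0392 -0.0001 -0.0013] roll 3.1407 q6~ 217.8
```

Call:
{"name": "apply_moves", "arguments": {"commands": [[0.012,0,-0.001,0,-1],[0.022,0,-0.0013,0,-1],[0.028,0,-0.0013,0,-1],[0.032,0,-0.0013,0,-1],[0.035,0,-0.0013,0,-1],[0.037,0,-0.0013,0,-1],[0.0385,0,-0.0013,0,-1],[0.0385,0,-0.0013,0,-1],[0.0385,0,-0.0013,0,-1]]}}

```text
time: 21.05
ee_pos: [0.5859, 0.3233, 0.0551]
tcp_rot: [17.5, 89.0, 8.5]
wrist_force: [-4.0, -3.2, 5.9]
opening: 0.0392
```

```bash
python3 -c "
from h import *
plan((.5858,.3232,.053,YAW))
f,P,ok=cloud('top')
print(pack(P,ok,[110,120,145,235],.07,.095))"
```

```text
pos [0.5859 0.3233 0.0551] jaw 81.0 xaxis [ 0.017  0.003 -1.   ] q [29.  20.5  8.8 77.4 -0.3 38. ] open 0.0392 F [-4.  -3.2  5.9] t 21.05
  shift [ 0.0021 -0.0002 -0.0001] roll -0.0009 q6~ 37.8
  shift [ 0.0021 -0.0002 -0.0001] roll 3.1407 q6~ 217.8
(array([550.7, 330.8,  51.7,  49.9,  -9.4]), np.float64(0.0842), 412)
```

Seated (contact force up, top at 84 mm). I release and rise.

Call:
{"name": "apply_moves", "arguments": {"commands": [[0,0,0,0,1],[0,0,0,0,1],[0,0,0,0,1],[0,0,0,0,1],[0,0,0,0,1],[0,0,0,0,1],[-0.03,0,0,0,1],[-0.07,0,0,0,1],[-0.11,0,0,0,1],[-0.14,0,0,0,1],[-0.14,0,0,0,1]]}}

```text
time: 22.2
ee_pos: [0.5848, 0.3237, 0.2006]
tcp_rot: [23.7, 88.6, 14.8]
wrist_force: [0.1, -0.1, -0.9]
opening: 0.0853
```

```bash
python3 -c "
from h import *
f,P,ok=cloud('wrist');print(P[ok&(P[...,2]>.06)&(P[...,2]<.095)].shape)
hsv=cv2.cvtColor(f,cv2.COLOR_BGR2HSV)
g=(cv2.inRange(hsv,(50,120,60),(75,255,255))>0)&ok
n,L,S,C=cv2.connectedComponentsWithStats(g.astype(np.uint8))
for i in range(1,n):
    if S[i,4]>300: print(C[i],S[i],rect(P[L==i]),np.percentile(P[L==i][:,2],[5,50,98]))
plan((.4685,.2500,.14,YAW))"
```

```text
(37116, 3)
[160.94720497  61.32505176] [ 136   37   50   50 1932] [468.1 248.7  37.8  34.9  54.4] [0.04885844 0.05240723 0.05401928]
pos [0.5844 0.3235 0.1977] jaw 81.1 xaxis [ 0.021  0.005 -1.   ] q [29.1 20.1 24.1 92.8 -0.3 38.1] open 0.0855 F [-0.2 -0.1  0.1] t 22.25
  shift [ 0.055  -0.0911 -0.1042] roll -0.0008 q6~ 37.0
  shift [ 0.055  -0.0911 -0.1042] roll 3.1408 q6~ 217.0
```

Call:
{"name": "apply_moves", "arguments": {"commands": [[0.0,-0.03,-0.035,0,-1],[0.0,-0.06,-0.07,0,-1],[0.01,-0.0911,-0.1035,0,-1],[0.04,-0.0911,-0.1042,0,-1],[0.055,-0.0911,-0.1042,0,-1],[0.055,-0.0911,-0.1042,0,-1],[0.055,-0.0911,-0.1042,0,-1],[0.055,-0.0911,-0.1042,0,-1]]}}

```text
time: 23.05
ee_pos: [0.4692, 0.2505, 0.1405]
tcp_rot: [21.9, 88.8, 13.0]
wrist_force: [-0.3, 0.2, -0.4]
opening: 0.0002
```

```bash
python3 -c "
from h import *
plan((.4685,.2500,.06,None),(.4685,.2500,.045,None))
f,P,ok=cloud('top');cv2.imwrite('pics/t6.png',cv2.resize(f[120:270,80:280],None,fx=4,fy=4))
for r in ([187,120,235,235],[150,120,178,235],[110,120,142,235]):print(pack(P,ok,r,.07,.095))"
```

```text
pos [0.4692 0.2505 0.1405] jaw 81.1 xaxis [ 0.021  0.005 -1.   ] q [28.3  0.4 -4.7 83.7 -0.3 37.2] open 0.0002 F [-0.3  0.2 -0.4] t 23.05
  shift [ 0.0805 -0.0012 -0.0023] roll 0.0 q6~ 37.0
  shift [ 0.0955 -0.0014 -0.0026] roll 0.0 q6~ 37.0
(array([557.8, 146.3, 120.7,  41.2,  -8.9]), np.float64(0.0844), 881)
(array([572.7, 235.2, 121.2,  40.8,  -9.4]), np.float64(0.0842), 907)
(array([596.3, 322.2,  97.1,  41.3,  -8.6]), np.float64(0.0844), 669)
```

View pics/t6.png

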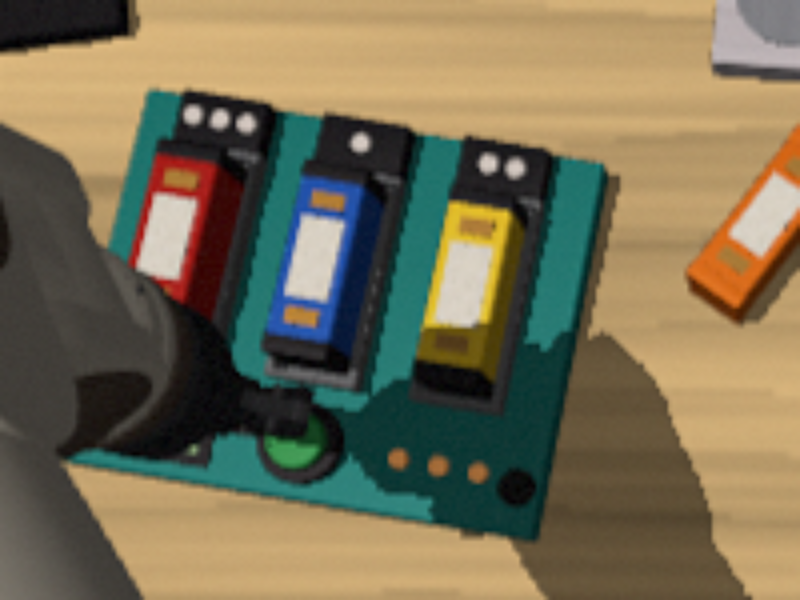

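All packs are in the right bays: red with three dots (170,230), blue with one (320,270), yellow with two (465,290). The fingers are over the button (295,420). I press it.

Call:
{"name": "apply_moves", "arguments": {"commands": [[0.04,-0.0006,-0.0012,0,-1],[0.07,-0.001,-0.002,0,-1],[0.083,-0.0012,-0.0024,0,-1],[0.087,-0.0012,-0.0024,0,-1],[0.09,-0.0012,-0.0025,0,-1],[0.092,-0.0012,-0.0025,0,-1],[0.094,-0.0012,-0.0026,0,-1],[0.0955,-0.0012,-0.0026,0,-1],[0.0955,-0.0012,-0.0026,0,-1]]}}

```text
time: 24.0
ee_pos: [0.4692, 0.2505, 0.0462]
tcp_rot: [23.3, 88.6, 14.3]
wrist_force: [-0.5, -0.6, 5.4]
opening: -0.0001
```

Call:
{"name": "apply_moves", "arguments": {"commands": [[0.001,0,0,0,-1],[0.002,0,0,0,-1],[0.003,0,0,0,-1],[0.003,0,0,0,-1],[0.003,0,0,0,-1]]}}

```text
time: 24.5
ee_pos: [0.4693, 0.2506, 0.0458]
tcp_rot: [24.3, 88.5, 15.3]
wrist_force: [-8.8, -4.7, 21.0]
opening: 0.0002
```

Hard stop reached: 21 N with no further travel. I lift off.

Call:
{"name": "apply_moves", "arguments": {"commands": [[-0.02,0,0,0,-1],[-0.06,0,0,0,-1],[-0.1,0,0,0,-1],[-0.15,0,0,0,-1],[-0.15,-0.04,-0.06,0,-1],[-0.15,-0.04,-0.1,0,-1],[-0.15,-0.04,-0.1,0,-1],[-0.15,-0.04,-0.1,0,-1]]}}

```text
time: 25.3
ee_pos: [0.3599, 0.2258, 0.1937]
tcp_rot: [25.7, 88.4, 16.8]
wrist_force: [0.7, 0.8, 0.4]
opening: 0.0002
```

```bash
python3 -c "
from h import *
plan()
f,P,ok=cloud('top')
for r in ([187,120,235,235],[150,120,178,235],[110,120,142,235]):print(pack(P,ok,r,.07,.095))
c=cams.camera('side');cv2.imwrite('pics/end.png',c['frame'])
f,P,ok=cloud('wrist')
hsv=cv2.cvtColor(f,cv2.COLOR_BGR2HSV)
g=(cv2.inRange(hsv,(50,120,60),(75,255,255))>0)&ok
n,L,S,C=cv2.connectedComponentsWithStats(g.astype(np.uint8))
for i in range(1,n):
    if S[i,4]>300: print(C[i],S[i],rect(P[L==i]),np.percentile(P[L==i][:,2],[5,50,98]))
"
```

```text
pos [0.3599 0.2258 0.1937] jaw 81.1 xaxis [ 0.027  0.008 -1.   ] q [ 32.4 -14.3 -12.1  90.6  -0.4  41.3] open 0.0002 F [0.7 0.8 0.4] t 25.3
(array([557.9, 146.2, 121.3,  41.1,  -8.7]), np.float64(0.0843), 883)
(array([572.6, 235.4, 121.4,  40.5,  -8.8]), np.float64(0.0842), 902)
(array([584.4, 324. , 120. ,  41.2,  -8.8]), np.float64(0.0842), 911)
[328.228482   297.92957746] [315 284  27  32 639] [470.6 255.9  41.3  22.6   9.7] [0.05074612 0.05254271 0.05390971]
```

View pics/end.png

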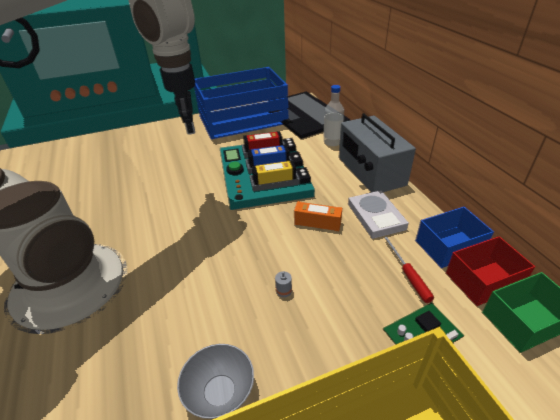

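The side view shows all three packs in the tester (265,155), the gripper clear at (188,125), and the bystanders where they were. The button is back at its first height of about 53 mm. I hand in.

```bash
python3 -c "
from workcell import bot
print(bot.job_done())"
```

```text
the job is handed in; nothing more can be done
None
```

The tester is loaded and the job is handed in: blue is in the one-dot bay, yellow in the two-dot bay and red in the three-dot bay. Each pack was held until it touched its bay floor. I then pressed the start button to its hard stop (21 N, no further travel) and lifted off at about 25 s of the 72 s allowed.

- **Packs:** the last top view put each pack within about 1–2 mm and 0.2° of its bay, undersides at about 34 mm, the floor height.
- **Button:** its top reads about 53 mm again, the same as before the press, so it is back up.
- **Bystanders:** in the last side picture they and the orange look-alike look where they started. I judged this by eye and did not measure it.
- **Disagreements:** the top and wrist cameras differed by 2–3 mm in y throughout, so I aimed between them. The tool's tilt crept up to about 1.6°, with no visible effect on the placings. One mid-run check missed the blue pack, probably hidden behind the arm; it measured correctly once the arm had moved.

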